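Seat the heater block and take its surface temperature

ROBOT

A 6-joint arm with a two-finger parallel gripper is mounted at the origin on the work surface. World frame = base frame: x ahead of the robot, y to its left, z up, the work surface at z = 0. Lengths are in mm, angles in rad, forces in N, time in s.
With the tool pointing down it reaches from about 275 to 1000 mm from the base axis. Payload 8.4 kg.
Tool frame: the origin (TCP) lies midway between the tips of the shut fingers; the grasp point (between the pads) lies 19 mm behind it (r.grip_point_offset is the distance from the TCP to the grasp point, in mm); z points along the fingers, x is the direction in which the jaws open and shut, and the axes are right-handed (so a half turn about z gives the same grasp; the last joint's range is limited). The gripper opens to 85 mm and grips with 20 to 120 N. Pads are 22 mm wide; open, the fingers measure 114 mm over their backs; the gripper's body (76 mm by 85 mm) begins 54 mm behind the grasp point. The pads swing forward as they close: fully open they stand 13 mm farther back than shut.
Start: joints at [1.187, 0.353, 1.633, -0, 1.155, -0.002], TCP at [232.868, 580, 231.281] pointing down, gripper open.
Joint ranges: [-2.63, 2.63], [-0.92, 2.1], [0.06, 2.66], [-1.3, 4.44], [0, 2.69], [-3.02, 3.02]. Speed limits (rad/s): [2.22, 2.22, 2.79, 3.14, 3.14, 3.14].

INTERFACE

Orientations are given as [roll, pitch, yaw] about the fixed x, y, z axes, in that order (R = Rz(yaw) Ry(pitch) Rx(roll)).
In Python, from rig import monitor, vision, sign_off, r gives the robot as it stands.
- The arm moves only by the shell command python3 -m inch 'ROWS' [FORCE]. ROWS is JSON, a list of rows, each an object with "dp": the shift along the tool's x, y, z in mm, a list of three; "angular": the turn, a rotation vector about the tool's x, y, z in rad, a list of three; "fingers": the closure in counts, from 0 (fully open) to 255 (shut). A call has 1 to 12 rows; each row is the pose to reach, as a shift and turn from the pose commanded when the call began, along the tool's axes at that moment; what a row does not reach only later rows make up. A row lasts 1/12 s, in which the tool goes at most 41.7 mm and 7.16 degrees, less where a joint would pass 70% of its speed; a pose out of reach is approached as far as the arm can. A call with a gripper value outside its range is refused whole. The fingers move at their own pace and stop on an object; FORCE is the grip in N (left out, the last holds). Time passes only in rows, so rows that repeat a pose let the fingers close. It gives the time, the measured TCP pose, the force and the opening at its end, in the units of the state.
- monitor.sense(): the state, without advancing time (a new reading comes with each control period).
- vision.grab_frame(name): name is "side" or "top" or "wrist"; returns (picture, depth): 384x512x3 uint8, blue, green, red; 384x512 float32, mm along the optical axis (not along the pixel's ray), 0 where there is no reading.
- vision.camera_params(name): a dict with "fx", "fy", "cx", "cy" (pixels), "R" (3x3) and "t" (3): a world point X has camera coordinates R X + t. Camera axes: x right, y down, z forward; pixel columns grow to the right and rows downward; lengths in mm; the calibration is good to about 2 mm. A picture is of the moment at which its call begins: read the wrist's pose just before it. camera_params takes no time and is no camera call; for the wrist camera it gives the pose at the moment of the call.
- sign_off(): hands the job in, once; it reports no verdict.
The state is a dict: "clock": time; "qpos": joint angles; "qvel": joint speeds; "joint_efforts": joint torques, N m; "eef_pos": TCP position; "tcp_rot": TCP orientation; "contact_force": force on the tool from outside, world axes, zero at the start; "wrist_torque": the same for the moment, N m; "opening": opening from 0.0 (shut) to 1.0 (fully open).
Only numpy, scipy, OpenCV 4.12 (cv2) and the standard library are available. Lean on these libraries where they do the work, as an engineer would, in place of code of your own. Each camera call takes 0.05 s, during which the arm holds its last target.

TASK

Slide the aluminium tube block on the heater until it sits snug against both locating rails, the far one and the left one. Then take the surface thermometer out of its sloping holder, stand it upright with its tip inside the ring engraved on top of the block, press gently until the sprung tip is about half-way in, and keep it like that for at least two seconds. Finish while still holding it there with the block still snug against the rails, and leave the other things on the bench where they are.

Things in the scene. Friction and masses are not known exactly. Their poses are not given: they have to be found in the camera images.
- heater: Fixed white heater, 220 (x) x 240 (y) mm, flat aluminium plate on top 68 mm up. Origin: centre of underside; x away from the robot at yaw 0, y left. Plate: x -55 to 100, y -107 to 107 mm; the panel before it slopes down below plate level. Two steel rails 14 mm high, 13 mm wide stand on it: far rail, inner face x = 85 (runs along y); left rail, inner face y = 95 (along x, from x = -55).
- heater_corner (a point): Inner corner where the planes of the two rails' inner faces meet, at plate level: (85, 95, 68) mm in the heater's frame. Its axes are the heater's.
- block: Loose aluminium tube block, 76 (x) x 96 (y) x 44 mm, about 0.8 kg, flat on the plate, 25-45 mm off the far rail, 30-70 mm off the left, turned up to 0.2 rad. Slides at 3-6 N. Origin: centre of underside. Six 13 mm wells, 36 mm deep, in its left (+y) half; right half blank but for a ring. Seated: centre at (47, 47, 68) mm in the heater's frame, axes along the heater's.
- block_corner (a point): The block's lower far left corner, (38, 48, 0) mm in the block's frame; it meets point heater_corner when the block is seated.
- block_ring (a point): Centre of the thin dark engraved ring, 24 mm across, on the block's top: (0, -22, 44) mm in the block's frame.
- holder: Fixed holder: black foot 120 (x) x 90 (y) x 12 mm, origin at the centre of its underside; white pocket leaning 20 degrees, its top towards the holder's -x (roughly to the robot). Pocket 28 mm deep along the slope, 24.6 (x) x 36.6 (y) mm inside, 54 mm wide in y over its cheeks, rim about 118 mm above the bench. The stem hangs through a slot in the pocket's floor.
- probe: Loose cordless surface thermometer, 0.155 kg. Grey handle 22 (x) x 34 (y) x 84 mm (z), display high on its +x face; origin: centre of the handle's lower end, z towards its top. Thin stem and 13 mm sleeve reach z = -66, sprung tip z = -78 mm. Starts with 28 mm of the handle in the pocket, leaning with it, axes as the pocket's; draw it 110 mm along its axis to clear. Upright: z up.
- probe_grip (a point): Where to grip the handle: on its axis, 60 mm above the handle's lower end (24 mm below its top, 138 mm from the tip). The flat sides there are 34 mm apart along the probe's y, 22 mm along x.
- probe_tip (a point): Centre of the flat 10 mm end face of the sprung tip; moves with the tip.
- head (a joint): How far the sprung tip is pushed in, m: 0 out, 0.010 fully in. Spring 0.5 N at the start plus 0.5 N per mm, so about 3 N half-way in.
- tube_rack: Bystander: loose white rack with capped tubes, 126 x 84 x 57 mm, left of the heater. Origin at the centre of its underside.
- jar: Bystander: loose white sample jar with screw cap, 70 mm across, 85 mm high, beyond the holder. Origin at the centre of its underside.
- cooler: Bystander: loose black cooler tray, 86 x 128 x 31 mm, to the left, nearer the robot than the rack. Origin at the centre of its underside.
- pipette: Bystander: loose grey eight-channel pipette lying along y, 240 mm long, 42 mm high, beyond the heater. Origin near its middle, at bench level.
Things that resemble listed ones, but are neither listed nor needed, are in the scene too. Several things have the shape of the probe; the one meant has the colours described above.

How it is judged:
By the outcome, as a careful person would: the job done as asked, in the order asked, and still so for the second after the job is handed in, while the arm keeps its last pose, push and grip.
It also fails if it takes over 72 s, if anything falls off the work surface, if the arm or the gripper's body presses on something with over 40 N, if the wrist force passes 120 N, or if a joint passes its speed limit or range.

## Working session

There is one attempt and no reset: what is moved stays moved. The work goes in short steps, Python scripts to look and compute and a shell command to move; the robot and the scene stay as the last step left them, time stands still between calls to the robot, and variables do not carry over. Pictures are saved under pics/ and viewed, and the job is handed in when it is done.

```bash
ls; mkdir -p pics
python3 - <<'E'
from rig import monitor, vision, r
import cv2,numpy as np
print(monitor.sense()); print(r.grip_point_offset)
for n in ("side","top","wrist"):
    p=vision.camera_params(n); print(n,{k:np.round(v,3).tolist() for k,v in p.items()})
    im,d=vision.grab_frame(n); cv2.imwrite(f"pics/{n}0.png",im); np.save(f"pics/{n}0.npy",d); np.save(f"pics/{n}0_cam.npy",p,allow_pickle=True)
E
```

```text
pics
{'clock': 0.0, 'qpos': array([ 1.18662970e+00,  3.53639471e-01,  1.63414262e+00,  4.60620540e-05,
        1.15519567e+00, -2.39605731e-03]), 'qvel': array([ 0.00256749,  0.00066353, -0.00119124,  0.00039079,  0.00028416,
        0.00097232]), 'joint_efforts': array([-2.08266676e-03, -6.05212355e+01, -3.42084074e+01, -2.35226953e-04,
        9.09407157e-03,  1.62867019e-05]), 'eef_pos': array([232.65731165, 579.56607104, 230.56347016]), 'tcp_rot': array([-3.14154722e+00,  1.38500362e-03,  1.18900717e+00]), 'contact_force': array([-0.155698  ,  0.74427842, -0.14963382]), 'wrist_torque': array([-0.03814561,  0.00872682,  0.01590557]), 'opening': 0.9965440687727041}
18.700000000000003
side {'fx': 476.745, 'fy': 476.745, 'cx': 244.604, 'cy': 193.207, 'R': [[0.868, -0.496, -0.019], [-0.362, -0.607, -0.707], [0.339, 0.62, -0.707]], 't': [-507.262, 278.283, 1603.548]}
top {'fx': 356.538, 'fy': 356.538, 'cx': 255.544, 'cy': 188.774, 'R': [[-0.027, -0.999, -0.022], [-0.997, 0.028, -0.078], [0.079, 0.019, -0.997]], 't': [-1.355, 581.175, 1024.498]}
wrist {'fx': 268.891, 'fy': 268.891, 'cx': 252.893, 'cy': 191.695, 'R': [[0.374, 0.928, -0.001], [0.88, -0.354, 0.316], [0.293, -0.119, -0.949]], 't': [-625.373, -38.938, 380.83]}
```

View pics/side0.png

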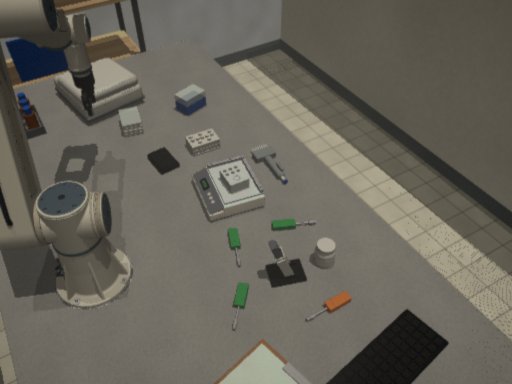

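View pics/top0.png

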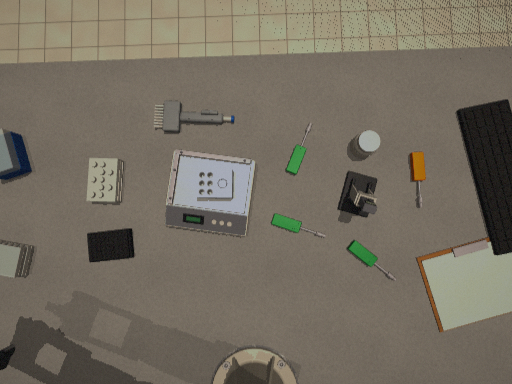

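View pics/wrist0.png

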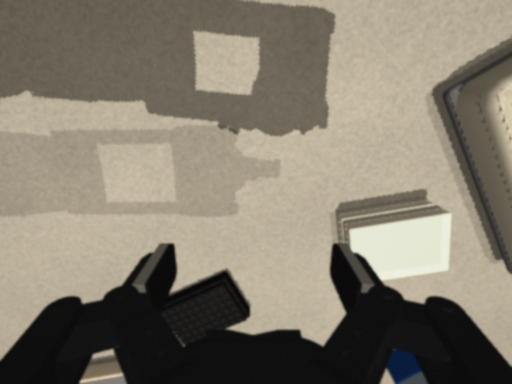

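The lookalikes for the probe are green handles at top (297,160), (286,223) and (362,253), and an orange one at (418,167). The grey handle in the holder, at top (365,198) and side (278,250), matches the description. I'll check it in close crops.

Run:
```python
import cv2,numpy as np
t=cv2.imread("pics/top0.png"); s=cv2.imread("pics/side0.png")
a=cv2.resize(t[140:245,155:265],None,fx=5,fy=5,interpolation=cv2.INTER_CUBIC)
cv2.imwrite("pics/c_heater.png",a)
b=cv2.resize(t[165:225,330:390],(400,400),interpolation=cv2.INTER_CUBIC)
c=cv2.resize(s[230:290,255:315],(400,400),interpolation=cv2.INTER_CUBIC)
cv2.imwrite("pics/c_holder.png",np.hstack([b,c]))
d=np.load("pics/top0.npy"); print(np.round(d[180:216:3,338:384:3]).astype(int))
print(np.round(d[145:240:7,165:262:6]).astype(int))
```

```text
[[1068 1068 1065 1055 1053 1039 1054 1054 1056 1050 1052 1055 1055 1061
  1067 1062]
 [1066 1066 1061 1050 1052 1043 1052 1053 1052 1053 1044 1042 1050 1063
  1063 1063]
 [1066 1066 1053 1049 1043 1014 1052 1052 1051 1050 1036 1051 1050 1064
  1064 1063]
 [1062 1067 1049 1052 1037 1003  986 1051 1052 1051 1036 1054 1050 1064
  1064 1065]
 [1065 1066 1047 1049 1028  991  960  949  963 1050 1024 1000 1061 1062
  1061 1059]
 [1060 1057 1052 1049 1021  980  949  938  937  937  949  955  972 1061
  1061 1059]
 [1063 1054 1048 1053 1052  974  948  944  929  933  944  936  939 1059
  1059 1058]
 [1063 1052 1048 1048 1049  963  953  941  912  902  909    0  939 1060
  1055 1060]
 [1063 1048 1049 1048 1050 1046  946  933  905  885  886  889  892 1059
  1058 1061]
 [1051 1048 1047 1046 1051    0 1047 1045  895  890  888  890  887 1060
  1058 1059]
 [1059 1060 1051 1050 1049 1049 1046 1051  894  891  888  889  887 1059
  1060 1056]
 [1064 1057 1060 1060 1057 1046 1047 1044 1047 1046 1048  892  889 1054
  1056 1057]]
[[1086 1082 1084 1087 1087    0 1083 1080 1082 1081 1082 1084 1082 1079
  1082 
[... 481 characters left out ...]
4 1007 1006  958  963  960  959  957  956 1001 1003
  1007 1069 1072]
 [1074  989 1005 1006 1005 1004  958  955  958  960  957  956 1003 1002
  1006 1068 1062]
 [1070  990 1001 1001 1002 1006 1001  999 1003 1003 1001 1003 1002  997
  1006 1065 1068]
 [1074 1012 1014 1014 1009 1007 1011 1002 1001 1000  998  998  996  999
  1011 1064 1064]
 [1067 1018 1014 1014 1013 1014 1010 1010 1011 1010 1007 1008 1002 1002
  1067 1061 1064]
 [1026 1025 1024 1023 1020 1018 1017 1013 1011 1014 1014 1011 1013 1009
  1061 1061 1061]
 [1067 1066 1065 1062 1068 1029 1028 1023 1023 1017 1021 1016 1014 1017
  1062 1061 1058]
 [1064 1064 1062 1065 1065 1063 1063 1063 1063 1063 1062 1061 1058 1056
  1057 1056 1063]]
```

View pics/c_heater.png

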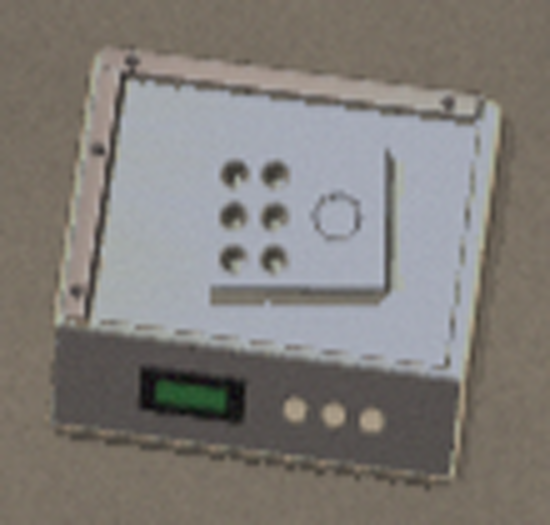

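View pics/c_holder.png

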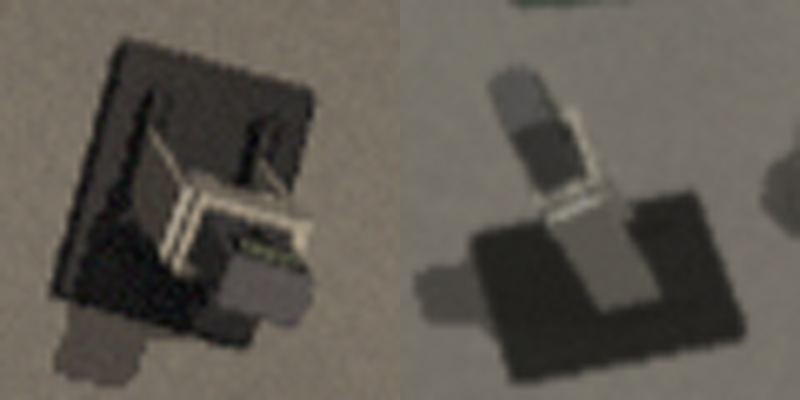

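```bash
cat > h.py <<'E'
import numpy as np,cv2
def load(n): return np.load(f"pics/{n}_cam.npy",allow_pickle=True).item()
def ray(c,u,v,z):
    R=np.array(c["R"]);t=np.array(c["t"]); o=-R.T@t
    d=R.T@np.array([(u-c["cx"])/c["fx"],(v-c["cy"])/c["fy"],1.])
    return o+d*(z-o[2])/d[2]
def proj(c,X):
    p=np.array(c["R"])@np.array(X)+np.array(c["t"]); return np.array([c["fx"]*p[0]/p[2]+c["cx"],c["fy"]*p[1]/p[2]+c["cy"]])
def Rz(a): return np.array([[np.cos(a),-np.sin(a)],[np.sin(a),np.cos(a)]])
E
python3 - <<'E'
from h import *
c=load("top0")
def q(x,y,z): return np.round(ray(c,155+x/5,140+y/5,z),1)
for n,p in dict(railFL=(105,48,82),railFR=(495,100,82),railNL=(62,320,82),iFL=(125,80,82),iFR=(478,118,82),iNL=(90,322,82),plNR=(460,378,68)).items(): print(n,q(*p))
for p in [(235,173),(275,173),(235,215),(275,215),(234,258),(275,258),(337,216),(211,288),(385,290),(388,150)]: print(p,q(*p,112))
d=np.load("pics/top0.npy")
# holder foot
def q2(x,y,z): return np.round(ray(c,330+x*.15,165+y*.15,z),1)
for p in [(125,40,12),(312,95,12),(55,295,12),(250,345,12)]:print(q2(*p))
# probe cap centre from depth
for (x,y) in [(265,285)]: 
  u,v=330+x*.15,165+y*.15
  dd=np.median(d[int(v)-2:int(v)+3,int(u)-2:int(u)+3]);R=np.array(c["R"]);t=np.array(c["t"])
  print("cap",R.T@(np.array([(u-c["cx"])/c["fx"]*dd,(v-c["cy"])/c["fy"]*dd,dd])-t))
E
```

```text
railFL [692.9 201.8  82. ]
railFR [656.8 -16.4  82. ]
railNL [540.8 227.2  82. ]
iFL [674.4 190.7  82. ]
iFR [647.   -6.7  82. ]
iNL [539.3 211.6  82. ]
plNR [502.8   7.6  68. ]
(235, 173) [616.4 124.6 112. ]
(275, 173) [615.8 102.9 112. ]
(235, 215) [593.6 124.9 112. ]
(275, 215) [593.  103.3 112. ]
(234, 258) [570.4 125.8 112. ]
(275, 258) [569.7 103.6 112. ]
(337, 216) [591.5  69.8 112. ]
(211, 288) [554.5 138.4 112. ]
(385, 290) [550.8  44.7 112. ]
(388, 150) [626.5  41.5 112. ]
[ 626.7 -294.7   12. ]
[ 599.8 -375.8   12. ]
[ 514.5 -258.6   12. ]
[ 490.3 -342.9   12. ]
cap [ 513.66847507 -303.41569561  171.65275563]
```

```bash
cat >> h.py <<'E'
from scipy.spatial.transform import Rotation as Ro
def tool(rpy): return Ro.from_euler('xyz',rpy)
def plan(pos,rpy,tpos,trpy):
    A=tool(rpy); B=trpy if isinstance(trpy,Ro) else tool(trpy)
    dp=A.inv().apply(np.array(tpos)-np.array(pos)); rv=(A.inv()*B).as_rotvec()
    print("dp",np.round(dp,1).tolist(),"ang",np.round(rv,3).tolist(),"rows>=",round(max(np.linalg.norm(dp)/41.7,np.linalg.norm(rv)/.125),1))
E
python3 - <<'E'
from h import *
c=load("wrist0");R=np.array(c["R"]);t=np.array(c["t"]);A=tool([-3.1415,.0014,1.189])
o=-R.T@t
print("cam in tool",A.inv().apply(o-np.array([232.7,579.6,230.6])),"axis",A.inv().apply(R[2]), "camx",A.inv().apply(R[0]))
plan([232.9,580,231.3],[-3.1415,0,1.187],[480,85,260],[np.pi,0,1.408])
E
```

```text
cam in tool [   0.9853369   -82.68215652 -142.53818826] axis [2.39422048e-04 3.16108509e-01 9.48723012e-01] camx [ 9.99999109e-01  1.16990611e-03 -6.42167528e-04]
dp [-366.5, 414.5, -28.7] ang [-0.0, -0.0, -0.221] rows>= 13.3
```

```bash
python3 -m inch '[{"dp":[-366,414,-29],"angular":[0,0,-0.22],"fingers":0},{"dp":[-366,414,-29],"angular":[0,0,-0.22],"fingers":0},{"dp":[-366,414,-29],"angular":[0,0,-0.22],"fingers":0},{"dp":[-366,414,-29],"angular":[0,0,-0.22],"fingers":0},{"dp":[-366,414,-29],"angular":[0,0,-0.22],"fingers":0},{"dp":[-366,414,-29],"angular":[0,0,-0.22],"fingers":0},{"dp":[-366,414,-29],"angular":[0,0,-0.22],"fingers":0},{"dp":[-366,414,-29],"angular":[0,0,-0.22],"fingers":0},{"dp":[-366,414,-29],"angular":[0,0,-0.22],"fingers":0},{"dp":[-366,414,-29],"angular":[0,0,-0.22],"fingers":0},{"dp":[-366,414,-29],"angular":[0,0,-0.22],"fingers":0},{"dp":[-366,414,-29],"angular":[0,0,-0.22],"fingers":0}]'
python3 - <<'E'
from rig import monitor
s=monitor.sense();print(s['clock'],s['eef_pos'],s['tcp_rot'],s['qpos'])
E
```

```text
clock: 1.15
eef_pos: [457.2, 131.7, 257.7]
tcp_rot: [3.141, -0.0, 1.409]
contact_force: [0.4, 0.2, -0.1]
opening: 0.999
1.15 [457.15727643 131.71425601 257.69998953] [ 3.14135373e+00 -1.67579614e-04  1.40909415e+00] [ 2.77329551e-01  8.96309534e-02  1.91160280e+00  5.51691220e-05
  1.14007141e+00 -1.13178761e+00]
```

```bash
python3 -m inch '[{"dp":[-40,30,0],"angular":[0,0,0],"fingers":0},{"dp":[-40,30,0],"angular":[0,0,0],"fingers":0},{"dp":[-40,30,0],"angular":[0,0,0],"fingers":0}]'
python3 - <<'E'
from rig import monitor,vision
import numpy as np,cv2
s=monitor.sense();print(s['eef_pos'],s['tcp_rot'])
p=vision.camera_params("wrist"); im,d=vision.grab_frame("wrist"); cv2.imwrite("pics/wrist1.png",im);np.save("pics/wrist1.npy",d);np.save("pics/wrist1_cam.npy",p,allow_pickle=True)
E
```

```text
clock: 1.4
eef_pos: [480.9, 87.1, 257.4]
tcp_rot: [3.141, 0.0, 1.405]
contact_force: [-0.2, 0.5, -0.1]
opening: 0.997
[480.86144214  87.07312857 257.36470517] [3.14146188e+00 3.66397028e-04 1.40499076e+00]
```

View pics/wrist1.png

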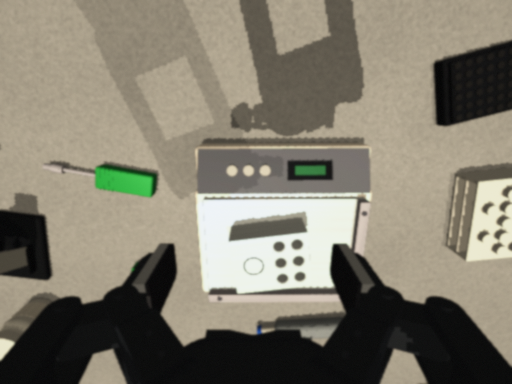

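Run:
```python
import cv2
t=cv2.imread("pics/wrist1.png")
cv2.imwrite("pics/c1.png",cv2.resize(t[185:310,190:380],None,fx=4,fy=4,interpolation=cv2.INTER_CUBIC))
```

```text
(no output)
```

View pics/c1.png

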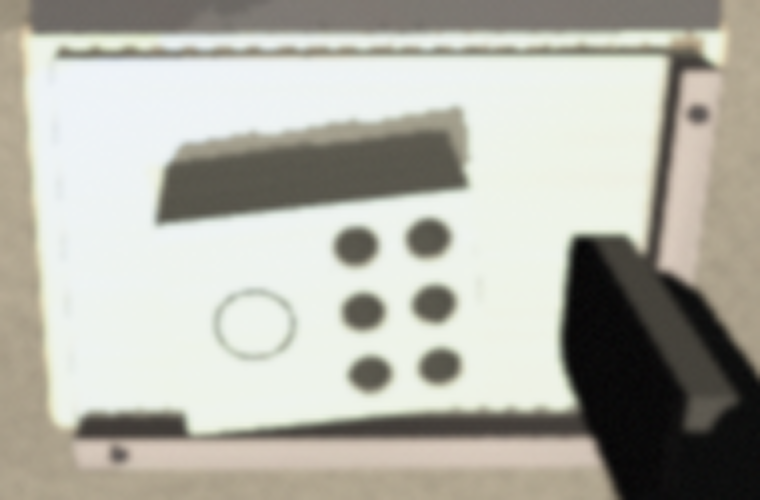

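Run:
```python
from h import *
c=load("wrist1")
def q(x,y,z): return np.round(ray(c,190+x/4,185+y/4,z),1)
P={}
for n,x,y,z in [("ring",255,324,112),("w",356,246,112),("w",428,238,112),("w",362,311,112),("w",434,303,112),("w",370,374,112),("w",440,366,112),("NR",157,222,112),("NL",467,186,112),
 ("frTopL",580,436,82),("frTopR",80,437,82),("frBotR",85,414,68),("frBotR2",183,412,68),("lrTopN",683,70,82),("lrTopF",660,262,82),("lrBotN",667,60,68),("lrBotF",648,258,68),("plateNR",57,52,68),("plNL",665,52,68)]:
    print(n,q(x,y,z))
```

```text
ring [590.6  71.  112. ]
w [568.6 105.6 112. ]
w [569.5 127.4 112. ]
w [591.5 104.4 112. ]
w [592.3 126.6 112. ]
w [614.7 103.8 112. ]
w [615.4 125.9 112. ]
NR [550.6  47.8 112. ]
NL [554.1 140.8 112. ]
frTopL [675.5 174.4  82. ]
frTopR [646.2  -1.6  82. ]
frBotR [647.4  -2.1  68. ]
frBotR2 [652.5  33.7  68. ]
lrTopN [541.1 216.4  82. ]
lrTopF [609.2 205.9  82. ]
lrBotN [542.9 216.4  68. ]
lrBotF [616.1 206.4  68. ]
plateNR [506.8  19.3  68. ]
plNL [540.  215.8  68. ]
```

Run:
```python
from h import *
plan([480.9,87.1,257.4],[np.pi,0,1.405],[511.9,105.3,78],[np.pi,0,1.408])
```

```text
dp [23.1, 27.6, 179.4] ang [0.0, 0.0, -0.003] rows>= 4.4
```

```bash
python3 -m inch '[{"dp":[23,27,30],"angular":[0,0,0],"fingers":105},{"dp":[23,27,70],"angular":[0,0,0],"fingers":105},{"dp":[23,27,110],"angular":[0,0,0],"fingers":105},{"dp":[23,27,140],"angular":[0,0,0],"fingers":105},{"dp":[23,27,165],"angular":[0,0,0],"fingers":105},{"dp":[23,27,175],"angular":[0,0,0],"fingers":105},{"dp":[23,27,179],"angular":[0,0,0],"fingers":105},{"dp":[23,27,179],"angular":[0,0,0],"fingers":105}]'
python3 - <<'E'
from rig import monitor,vision
import numpy as np,cv2
p=vision.camera_params("wrist"); im,d=vision.grab_frame("wrist"); cv2.imwrite("pics/wrist2.png",im)
E
```

```text
clock: 2.12
eef_pos: [509.8, 108.7, 78.4]
tcp_rot: [-3.141, 0.0, 1.41]
contact_force: [0.7, 0.3, 0.4]
opening: 0.589
```

View pics/wrist2.png

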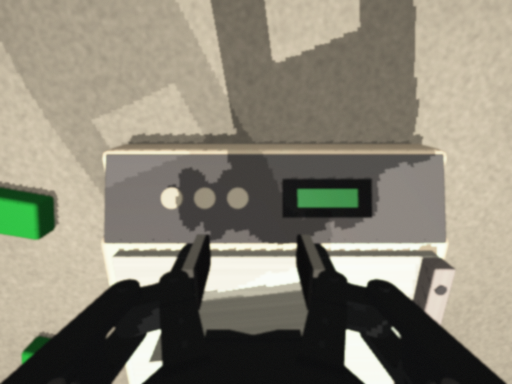

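```bash
python3 -m inch '[{"dp":[0,10,0],"angular":[0,0,0],"fingers":105},{"dp":[0,18,0],"angular":[0,0,0],"fingers":105},{"dp":[0,22,0],"angular":[0,0,0],"fingers":105},{"dp":[0,26,0],"angular":[0,0,0],"fingers":105},{"dp":[0,30,0],"angular":[0,0,0],"fingers":105},{"dp":[0,34,0],"angular":[0,0,0],"fingers":105},{"dp":[0,38,0],"angular":[0,0,0],"fingers":105},{"dp":[0,42,0],"angular":[0,0,0],"fingers":105},{"dp":[0,46,0],"angular":[0,0,0],"fingers":105},{"dp":[0,50,0],"angular":[0,0,0],"fingers":105},{"dp":[0,54,0],"angular":[0,0,0],"fingers":105},{"dp":[0,56,0],"angular":[0,0,0],"fingers":105}]'
```

```text
clock: 3.17
eef_pos: [563.8, 98.6, 78.3]
tcp_rot: [-3.137, 0.001, 1.409]
contact_force: [-9.7, 1.5, 7.1]
opening: 0.589
```

```bash
python3 -m inch '[{"dp":[0,2,0],"angular":[0,0,0],"fingers":105},{"dp":[0,4,0],"angular":[0,0,0],"fingers":105},{"dp":[0,4,0],"angular":[0,0,0],"fingers":105}]'; python3 -m inch '[{"dp":[0,1,0],"angular":[0,0,0],"fingers":105},{"dp":[0,2,0],"angular":[0,0,0],"fingers":105}]';python3 -m inch '[{"dp":[0,1,0],"angular":[0,0,0],"fingers":105},{"dp":[0,2,0],"angular":[0,0,0],"fingers":105}]'
```

```text
clock: 3.42
eef_pos: [567.7, 97.9, 78.3]
tcp_rot: [-3.137, 0.001, 1.408]
contact_force: [-7.7, 0.9, 5.2]
opening: 0.592
clock: 3.58
eef_pos: [569.0, 97.7, 78.2]
tcp_rot: [-3.136, 0.001, 1.408]
contact_force: [-10.8, 1.8, 7.4]
opening: 0.586
clock: 3.75
eef_pos: [571.0, 97.3, 78.2]
tcp_rot: [-3.136, 0.001, 1.408]
contact_force: [-9.5, 1.6, 8.0]
opening: 0.593
```

Run:
```python
from rig import monitor,vision
import numpy as np,cv2
a,_=vision.grab_frame("side"); b,_=vision.grab_frame("top")
a=cv2.resize(a[120:230,180:290],(400,400),interpolation=cv2.INTER_CUBIC)
b=cv2.resize(b[135:245,155:265],(400,400),interpolation=cv2.INTER_CUBIC)
cv2.imwrite("pics/p3.png",np.hstack([a,b]))
```

```text
(no output)
```

View pics/p3.png

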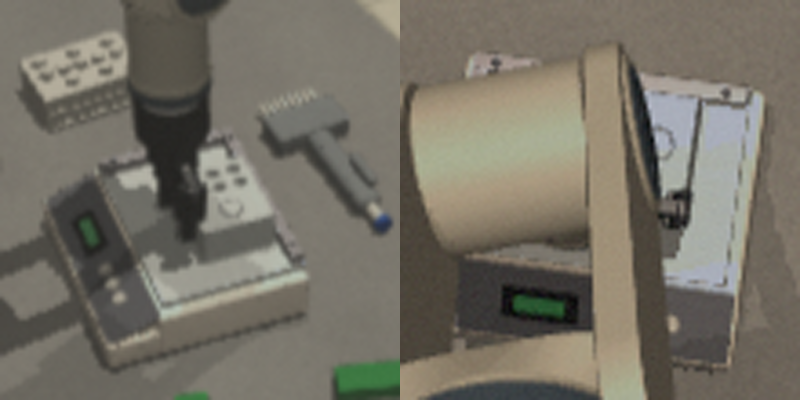

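```bash
python3 -m inch '[{"dp":[0,1,0],"angular":[0,0,0],"fingers":105},{"dp":[0,2,0],"angular":[0,0,0],"fingers":105}]';python3 -m inch '[{"dp":[0,1,0],"angular":[0,0,0],"fingers":105},{"dp":[0,2,0],"angular":[0,0,0],"fingers":105}]';python3 -m inch '[{"dp":[0,1,0],"angular":[0,0,0],"fingers":105}]';python3 -m inch '[{"dp":[0,1,0],"angular":[0,0,0],"fingers":105}]'
```

```text
clock: 4.02
eef_pos: [573.0, 97.0, 78.2]
tcp_rot: [-3.136, 0.001, 1.409]
contact_force: [-9.1, 1.7, 6.8]
opening: 0.587
clock: 4.18
eef_pos: [575.0, 96.7, 78.2]
tcp_rot: [-3.136, 0.001, 1.409]
contact_force: [-10.3, 1.7, 8.0]
opening: 0.588
clock: 4.27
eef_pos: [575.9, 96.5, 78.2]
tcp_rot: [-3.136, 0.001, 1.408]
contact_force: [-14.7, 1.9, 9.5]
opening: 0.589
clock: 4.35
eef_pos: [575.9, 96.5, 78.2]
tcp_rot: [-3.134, 0.001, 1.408]
contact_force: [-17.7, 3.8, 14.6]
opening: 0.591
```

```bash
python3 -m inch '[{"dp":[0,-6,0],"angular":[0,0,0],"fingers":105},{"dp":[0,-15,-20],"angular":[0,0,0],"fingers":120},{"dp":[-10,-10,-60],"angular":[0,0,0.1],"fingers":120},{"dp":[-40,10,-80],"angular":[0,0,0.22],"fingers":120},{"dp":[-70,30,-80],"angular":[0,0,0.34],"fingers":120},{"dp":[-90,47,-80],"angular":[0,0,0.46],"fingers":120},{"dp":[-90,47,-80],"angular":[0,0,0.58],"fingers":120},{"dp":[-90,47,-80],"angular":[0,0,0.7],"fingers":120},{"dp":[-90,47,-80],"angular":[0,0,0.82],"fingers":120},{"dp":[-90,47,-80],"angular":[0,0,0.94],"fingers":120},{"dp":[-90,47,-80],"angular":[0,0,1.06],"fingers":120},{"dp":[-90,47,-80],"angular":[0,0,1.18],"fingers":120}]'
python3 - <<'E'
from rig import monitor
print(monitor.sense()['qpos'])
E
```

```text
clock: 5.35
eef_pos: [611.4, -0.2, 158.5]
tcp_rot: [3.141, -0.0, 0.223]
contact_force: [-0.6, 0.3, 0.3]
opening: 0.529
[-2.71811851e-03  4.07946724e-01  1.72851092e+00 -6.60993504e-05
  1.00490853e+00 -2.25380814e-01]
```

```bash
python3 -m inch '[{"dp":[0,0,0],"angular":[0,0,0.12],"fingers":120},{"dp":[0,0,0],"angular":[0,0,0.24],"fingers":120},{"dp":[0,0,0],"angular":[0,0,0.36],"fingers":120},{"dp":[0,0,0],"angular":[0,0,0.386],"fingers":120},{"dp":[0,0,0],"angular":[0,0,0.386],"fingers":120}]'
python3 - <<'E'
from rig import monitor,vision
import numpy as np,cv2
p=vision.camera_params("wrist"); im,d=vision.grab_frame("wrist"); cv2.imwrite("pics/wrist3.png",im);np.save("pics/wrist3_cam.npy",p,allow_pickle=True)
E
```

```text
clock: 5.77
eef_pos: [611.4, -0.1, 158.5]
tcp_rot: [3.142, -0.0, -0.159]
contact_force: [-1.0, -0.1, 0.4]
opening: 0.525
```

View pics/wrist3.png

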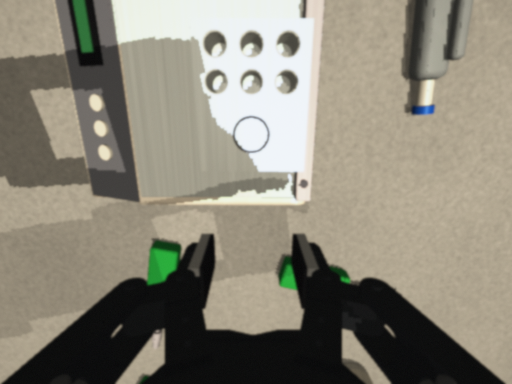

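Run:
```python
from h import *
c=load("wrist3"); ex=np.array([.9867,-.1623]);ey=np.array([.1623,.9867])
for u,v in [(251,134),(215,44),(251,44),(288,44),(215,82),(251,82),(287,82),(313,20),(305,172)]:
    p=ray(c,u,v,112)[:2]; print(u,v,np.round(p,1),np.round([p@ex,p@ey],1))
for u,v in [(321,0),(313,100),(307,180)]:
    p=ray(c,u,v,82)[:2]; print('rail',u,v,np.round([p@ex,p@ey],1))
```

```text
251 134 [618.6  61.2] [600.5 160.8]
215 44 [605.3 119.5] [577.9 216.2]
251 44 [627.6 115.9] [600.4 216.3]
288 44 [650.5 112.3] [623.6 216.3]
215 82 [600.8  97.9] [577.  194.1]
251 82 [624.   94.1] [600.4 194.2]
287 82 [647.2  90.4] [623.9 194.3]
313 20 [667.1 122.8] [638.3 229.5]
305 172 [652.8  28.3] [639.6 133.9]
rail 321 0 [648.8 249.1]
rail 313 100 [648.1 183.5]
rail 307 180 [647.7 119.4]
```

```bash
python3 -m inch '[{"dp":[-4,0,0],"angular":[0,0,0],"fingers":180},{"dp":[-4,0,0],"angular":[0,0,0],"fingers":180},{"dp":[-4,0,20],"angular":[0,0,0],"fingers":180},{"dp":[-4,0,50],"angular":[0,0,0],"fingers":180},{"dp":[-4,0,72],"angular":[0,0,0],"fingers":180},{"dp":[-4,0,80],"angular":[0,0,0],"fingers":180},{"dp":[-4,0,80],"angular":[0,0,0],"fingers":180}]'
```

```text
clock: 6.4
eef_pos: [605.7, 0.7, 76.5]
tcp_rot: [3.141, 0.004, -0.156]
contact_force: [0.4, -0.2, 0.7]
opening: 0.293
```

```bash
python3 -m inch '[{"dp":[0,-10,0],"angular":[0,0,0],"fingers":180},{"dp":[0,-18,0],"angular":[0,0,0],"fingers":180},{"dp":[0,-24,0],"angular":[0,0,0],"fingers":180},{"dp":[0,-29,0],"angular":[0,0,0],"fingers":180},{"dp":[0,-34,0],"angular":[0,0,0],"fingers":180},{"dp":[0,-39,0],"angular":[0,0,0],"fingers":180},{"dp":[0,-44,0],"angular":[0,0,0],"fingers":180},{"dp":[0,-49,0],"angular":[0,0,0],"fingers":180},{"dp":[0,-54,0],"angular":[0,0,0],"fingers":180},{"dp":[0,-59,0],"angular":[0,0,0],"fingers":180},{"dp":[0,-64,0],"angular":[0,0,0],"fingers":180}]'
```

```text
clock: 7.32
eef_pos: [618.2, 63.6, 80.1]
tcp_rot: [3.14, -0.002, -0.156]
contact_force: [-0.9, -7.6, 5.3]
opening: 0.295
```

```bash
python3 -m inch '[{"dp":[0,-4,0],"angular":[0,0,0],"fingers":180},{"dp":[0,-8,0],"angular":[0,0,0],"fingers":180},{"dp":[0,-12,0],"angular":[0,0,0],"fingers":180},{"dp":[0,-15,0],"angular":[0,0,0],"fingers":180},{"dp":[0,-18,0],"angular":[0,0,0],"fingers":180},{"dp":[0,-20,0],"angular":[0,0,0],"fingers":180},{"dp":[0,-22,0],"angular":[0,0,0],"fingers":180}]'; python3 -m inch '[{"dp":[0,-1,0],"angular":[0,0,0],"fingers":180},{"dp":[0,-2,0],"angular":[0,0,0],"fingers":180}]'
```

```text
clock: 7.9
eef_pos: [621.6, 85.3, 80.1]
tcp_rot: [3.14, -0.002, -0.156]
contact_force: [-0.8, -8.1, 6.1]
opening: 0.291
clock: 8.07
eef_pos: [621.8, 87.2, 80.1]
tcp_rot: [3.14, -0.002, -0.156]
contact_force: [-1.6, -8.4, 5.8]
opening: 0.294
```

```bash
python3 -m inch '[{"dp":[0,-1,0],"angular":[0,0,0],"fingers":180},{"dp":[0,-2,0],"angular":[0,0,0],"fingers":180},{"dp":[0,-3,0],"angular":[0,0,0],"fingers":180}]'; python3 -m inch '[{"dp":[0,-1,0],"angular":[0,0,0],"fingers":180},{"dp":[0,-2,0],"angular":[0,0,0],"fingers":180}]'; python3 -m inch '[{"dp":[0,-1,0],"angular":[0,0,0],"fingers":180},{"dp":[0,-1,0],"angular":[0,0,0],"fingers":180}]'
```

```text
clock: 8.32
eef_pos: [622.3, 90.1, 80.1]
tcp_rot: [3.14, -0.002, -0.156]
contact_force: [-1.6, -8.0, 5.4]
opening: 0.293
clock: 8.48
eef_pos: [622.6, 92.0, 80.1]
tcp_rot: [3.14, -0.002, -0.156]
contact_force: [-1.7, -8.0, 4.3]
opening: 0.295
clock: 8.65
eef_pos: [622.7, 93.1, 80.1]
tcp_rot: [3.14, -0.002, -0.156]
contact_force: [-1.6, -8.4, 5.1]
opening: 0.293
```

```bash
for i in 1; do :; done; python3 -m inch '[{"dp":[0,-1,0],"angular":[0,0,0],"fingers":180}]'; python3 -m inch '[{"dp":[0,-1,0],"angular":[0,0,0],"fingers":180}]'; python3 -m inch '[{"dp":[0,-1,0],"angular":[0,0,0],"fingers":180}]'
```

```text
clock: 8.73
eef_pos: [622.7, 93.1, 80.1]
tcp_rot: [3.139, -0.002, -0.156]
contact_force: [-2.3, -17.5, 8.2]
opening: 0.289
clock: 8.82
eef_pos: [622.6, 93.2, 80.1]
tcp_rot: [3.137, -0.001, -0.155]
contact_force: [-3.6, -24.1, 9.0]
opening: 0.296
clock: 8.9
eef_pos: [622.6, 93.2, 80.1]
tcp_rot: [3.136, -0.001, -0.155]
contact_force: [-3.9, -28.4, 11.7]
opening: 0.294
```

```bash
python3 -m inch '[{"dp":[0,6,0],"angular":[0,0,0],"fingers":180},{"dp":[0,15,-10],"angular":[0,0,0],"fingers":180},{"dp":[0,25,-50],"angular":[0,0,0],"fingers":180},{"dp":[0,30,-90],"angular":[0,0,0],"fingers":180},{"dp":[0,30,-110],"angular":[0,0,0],"fingers":180},{"dp":[0,30,-110],"angular":[0,0,0],"fingers":180},{"dp":[0,30,-110],"angular":[0,0,0],"fingers":180}]'
python3 - <<'E'
from rig import monitor,vision
import numpy as np,cv2
p=vision.camera_params("wrist"); im,d=vision.grab_frame("wrist"); cv2.imwrite("pics/wrist4.png",im);np.save("pics/wrist4_cam.npy",p,allow_pickle=True)
E
```

```text
clock: 9.48
eef_pos: [619.0, 67.3, 191.3]
tcp_rot: [-3.14, -0.004, -0.157]
contact_force: [-1.0, -0.0, 0.1]
opening: 0.294
```

View pics/wrist4.png

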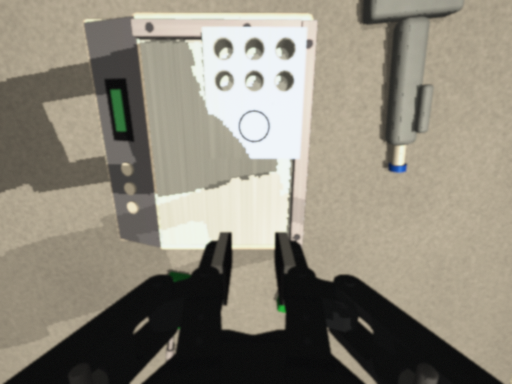

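Run:
```python
from h import *
im=cv2.imread("pics/wrist4.png")
cv2.imwrite("pics/c4.png",cv2.resize(im[10:170,190:325],None,fx=3.7,fy=3.7,interpolation=cv2.INTER_CUBIC))
c=load("wrist4"); ex=np.array([.9867,-.1623]);ey=np.array([.1623,.9867])
for u,v in [(254,126),(223,48.5),(254,48),(285,48),(224,80.5),(254,80.5),(285,80.5)]:
    p=ray(c,u,v,112)[:2]; print(u,v,np.round(p,1),np.round([p@ex,p@ey],1))
```

```text
254 126 [629.1 131. ] [599.5 231.4]
223 48.5 [615.2 189.7] [576.2 287.1]
254 48 [637.8 186.5] [599.1 287.5]
285 48 [660.5 182.9] [622.  287.7]
224 80.5 [611.7 168.1] [576.3 265.1]
254 80.5 [634.4 164.5] [599.2 265.3]
285 80.5 [657.8 160.8] [623.  265.4]
```

View pics/c4.png

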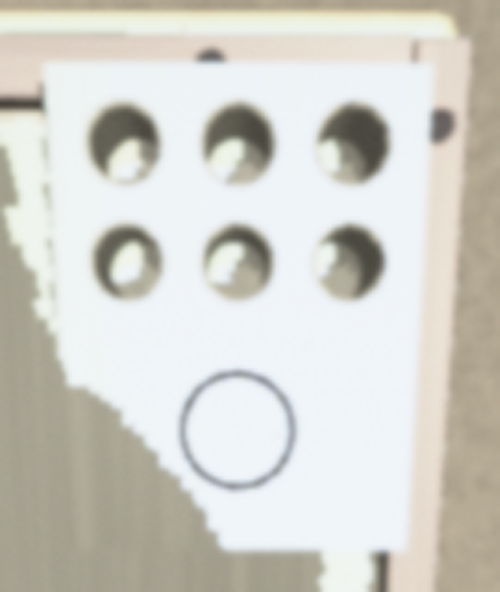

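```bash
python3 -m inch '[{"dp":[-35,-20,0],"angular":[0,0,-0.12],"fingers":170},{"dp":[-75,-40,0],"angular":[0,0,-0.24],"fingers":170},{"dp":[-75,-83,0],"angular":[0,0,-0.36],"fingers":170},{"dp":[-75,-83,0],"angular":[0,0,-0.48],"fingers":170},{"dp":[-75,-83,0],"angular":[0,0,-0.6],"fingers":170},{"dp":[-75,-83,0],"angular":[0,0,-0.72],"fingers":170},{"dp":[-75,-83,0],"angular":[0,0,-0.84],"fingers":170},{"dp":[-75,-83,0],"angular":[0,0,-0.96],"fingers":170},{"dp":[-75,-83,0],"angular":[0,0,-1.08],"fingers":170},{"dp":[-75,-83,0],"angular":[0,0,-1.2],"fingers":170},{"dp":[-75,-83,0],"angular":[0,0,-1.32],"fingers":170},{"dp":[-75,-83,0],"angular":[0,0,-1.44],"fingers":170}]'; python3 -m inch '[{"dp":[0,0,0],"angular":[0,0,-0.12],"fingers":170},{"dp":[0,0,0],"angular":[0,0,-0.125],"fingers":170},{"dp":[0,0,0],"angular":[0,0,-0.125],"fingers":170}]'
```

```text
clock: 10.53
eef_pos: [555.6, 160.7, 187.1]
tcp_rot: [-3.139, 0.001, 1.289]
contact_force: [-0.8, 0.6, -0.1]
opening: 0.327
clock: 10.78
eef_pos: [555.9, 160.6, 187.4]
tcp_rot: [-3.14, 0.001, 1.405]
contact_force: [0.2, -0.2, -0.1]
opening: 0.332
```

```bash
python3 -m inch '[{"dp":[0,0,40],"angular":[0,0,0],"fingers":170},{"dp":[0,0,75],"angular":[0,0,0],"fingers":170},{"dp":[0,0,100],"angular":[0,0,0],"fingers":170},{"dp":[0,3,108],"angular":[0,0,0],"fingers":170},{"dp":[0,10,108],"angular":[0,0,0],"fingers":170},{"dp":[0,17,108],"angular":[0,0,0],"fingers":170},{"dp":[0,22,108],"angular":[0,0,0],"fingers":170},{"dp":[0,25,108],"angular":[0,0,0],"fingers":170},{"dp":[0,26,108],"angular":[0,0,0],"fingers":170}]'; python3 -m inch '[{"dp":[0,1,0],"angular":[0,0,0],"fingers":170},{"dp":[0,2,0],"angular":[0,0,0],"fingers":170}]'; python3 -m inch '[{"dp":[0,1,0],"angular":[0,0,0],"fingers":170},{"dp":[0,2,0],"angular":[0,0,0],"fingers":170}]'
```

```text
clock: 11.53
eef_pos: [584.2, 156.5, 82.0]
tcp_rot: [3.139, -0.001, 1.407]
contact_force: [0.3, 0.2, 0.4]
opening: 0.331
clock: 11.7
eef_pos: [584.5, 156.1, 81.1]
tcp_rot: [3.141, -0.0, 1.408]
contact_force: [-4.5, 1.3, 3.8]
opening: 0.332
clock: 11.87
eef_pos: [584.5, 156.0, 80.6]
tcp_rot: [-3.138, 0.0, 1.408]
contact_force: [-9.8, 4.4, 6.7]
opening: 0.334
```

```bash
python3 -m inch '[{"dp":[0,1,0],"angular":[0,0,0],"fingers":170}]'; python3 -m inch '[{"dp":[0,1,0],"angular":[0,0,0],"fingers":170}]'; python3 -m inch '[{"dp":[0,1,0],"angular":[0,0,0],"fingers":170}]'
```

```text
clock: 11.95
eef_pos: [585.1, 155.9, 80.5]
tcp_rot: [-3.138, 0.001, 1.408]
contact_force: [-9.6, 3.0, 7.5]
opening: 0.338
clock: 12.03
eef_pos: [585.5, 155.8, 80.5]
tcp_rot: [-3.136, 0.001, 1.408]
contact_force: [-14.0, 4.6, 10.3]
opening: 0.335
clock: 12.12
eef_pos: [585.5, 155.7, 80.5]
tcp_rot: [-3.134, 0.001, 1.408]
contact_force: [-18.8, 5.6, 16.0]
opening: 0.332
```

```bash
python3 -m inch '[{"dp":[0,-6,0],"angular":[0,0,0],"fingers":120},{"dp":[0,-20,0],"angular":[0,0,0],"fingers":80},{"dp":[0,-30,-40],"angular":[0,0,0],"fingers":0},{"dp":[0,-50,-80],"angular":[0,0,0],"fingers":0},{"dp":[-10,-60,-120],"angular":[0,0,0],"fingers":0},{"dp":[-20,-60,-130],"angular":[0,0,0],"fingers":0},{"dp":[-20,-60,-130],"angular":[0,0,0],"fingers":0},{"dp":[-20,-60,-130],"angular":[0,0,0],"fingers":0}]'
python3 - <<'E'
from rig import monitor,vision
import numpy as np,cv2
p=vision.camera_params("wrist"); im,d=vision.grab_frame("wrist"); cv2.imwrite("pics/wrist5.png",im);np.save("pics/wrist5_cam.npy",p,allow_pickle=True)
cv2.imwrite("pics/c5.png",cv2.resize(im[120:320,150:400],None,fx=3,fy=3,interpolation=cv2.INTER_CUBIC))
E
```

```text
clock: 12.78
eef_pos: [527.3, 145.0, 211.2]
tcp_rot: [3.139, -0.001, 1.407]
contact_force: [-0.7, 0.8, -0.5]
opening: 0.999
```

View pics/c5.png

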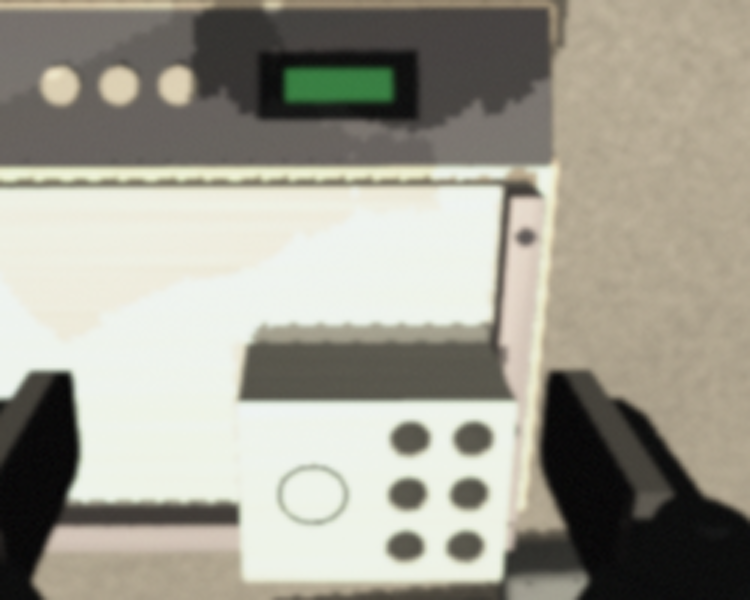

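Run:
```python
from h import *
c=load("wrist5"); ex=np.array([.9867,-.1623]);ey=np.array([.1623,.9867])
def q(n,x,y,z):
    p=ray(c,150+x/3,120+y/3,z)[:2]; print(n,np.round(p,1),np.round([p@ex,p@ey],1))
q("ring",313,494,112)
for x,y in [(410,438),(473,438),(407,494),(469,494),(405,547),(465,547)]: q("w",x,y,112)
q("NR",240,400,112);q("NL",515,400,112);q("bNR",245,343,68);q("bNL",499,346,68);q("lrN",503,190,68);q("lrF",498,320,68);q("lrTopN",511,196,82);q("lrTopF",500,325,82)
q("frtop",70,523,82);q("frtop",235,523,82);q("frbot",70,504,68);q("frbot",235,504,68)
```

```text
ring [630.  130.9] [600.3 231.4]
w [612.6 168. ] [577.1 265.2]
w [616.2 189.7] [577.2 287.2]
w [635.5 164.1] [600.4 265. ]
w [639.2 185.9] [600.5 287.2]
w [658.4 160.4] [623.6 265.2]
w [662.  182.1] [623.7 287.2]
NR [588.  112.5] [561.9 206.4]
NL [603.5 205.4] [562.1 300.6]
bNR [588.9 110.8] [563.1 204.9]
bNL [606.7 209.5] [564.7 305.2]
lrN [542.7 216.7] [500.3 301.9]
lrF [595.4 210.1] [553.3 304. ]
lrTopN [540.6 216.5] [498.3 301.4]
lrTopF [590.2 208.2] [548.6 301.2]
frtop [650.4  27.5] [637.3 132.7]
frtop [661.5  93.7] [637.5 199.9]
frbot [651.5  23.2] [639.1 128.6]
frbot [663.   92.2] [639.2 198.6]
```

Run:
```python
from h import *
plan([527.3,145,211.2],[np.pi,0,1.407],[440,-280,300],[np.pi,0,1.26])
```

```text
dp [-433.5, -16.8, -88.8] ang [0.0, -0.0, 0.147] rows>= 10.6
```

```bash
python3 -m inch '[{"dp":[-20,-17,-40],"angular":[0,0,0],"fingers":0},{"dp":[-50,-17,-80],"angular":[0,0,0.05],"fingers":0},{"dp":[-90,-17,-89],"angular":[0,0,0.1],"fingers":0},{"dp":[-433,-17,-89],"angular":[0,0,0.147],"fingers":0},{"dp":[-433,-17,-89],"angular":[0,0,0.147],"fingers":0},{"dp":[-433,-17,-89],"angular":[0,0,0.147],"fingers":0},{"dp":[-433,-17,-89],"angular":[0,0,0.147],"fingers":0},{"dp":[-433,-17,-89],"angular":[0,0,0.147],"fingers":0},{"dp":[-433,-17,-89],"angular":[0,0,0.147],"fingers":0},{"dp":[-433,-17,-89],"angular":[0,0,0.147],"fingers":0},{"dp":[-433,-17,-89],"angular":[0,0,0.147],"fingers":0},{"dp":[-433,-17,-89],"angular":[0,0,0.147],"fingers":0}]'; python3 -m inch '[{"dp":[0,0,0],"angular":[0,0,0],"fingers":0},{"dp":[0,0,0],"angular":[0,0,0],"fingers":0}]';  python3 - <<'E'
from rig import monitor,vision
import numpy as np,cv2
print(monitor.sense()['qpos'])
p=vision.camera_params("wrist"); im,d=vision.grab_frame("wrist"); cv2.imwrite("pics/wrist6.png",im);np.save("pics/wrist6_cam.npy",p,allow_pickle=True);np.save("pics/wrist6.npy",d)
E
```

```text
clock: 13.83
eef_pos: [438.7, -283.2, 297.4]
tcp_rot: [-3.139, 0.001, 1.259]
contact_force: [0.1, -0.4, -0.8]
opening: 0.999
clock: 14.0
eef_pos: [439.3, -279.8, 297.4]
tcp_rot: [-3.138, -0.001, 1.258]
contact_force: [-0.8, -0.5, 0.1]
opening: 1.002
[-5.70206232e-01  1.30909220e-01  1.77358243e+00  3.39845195e-04
  1.24051496e+00 -1.82872784e+00]
```

View pics/wrist6.png

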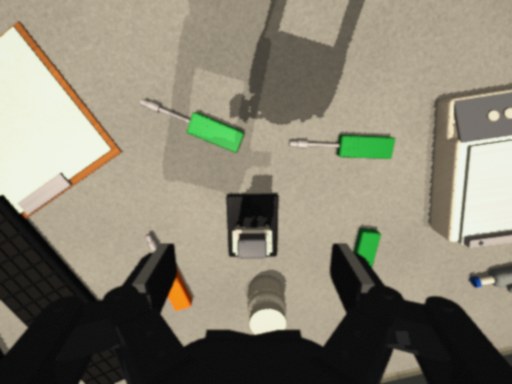

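Run:
```python
import cv2,numpy as np
im=cv2.imread("pics/wrist6.png"); d=np.load("pics/wrist6.npy")
cv2.imwrite("pics/c6.png",cv2.resize(im[185:270,215:295],None,fx=7,fy=7,interpolation=cv2.INTER_CUBIC))
print(np.round(d[195:262:4,224:284:4]).astype(int))
```

```text
[[466 455 454 453 454 454 457 457 453 454 454 455 454 454 466]
 [  0 455 456 455 454 453 456 454 455 456 456 453 455 456 467]
 [470 457 458 459 458 456 457 457 456 458 458 457 457 458 469]
 [472 460 458 460 461 459 459 461 460 459 459 460 460 461 472]
 [476 462 461 461 461 461 464 462 462 460 462 462 461 462 474]
 [477 464 464 463 463 464 463 463 464 463 465 466 465 466 477]
 [478 467 466 467 465 467 467 466 465 466 465 467 468 466 479]
 [482 471 470 463 468 468 469 468 469 469 465 464 470 469 483]
 [483 470 472 410 390 390 471 470 472 388 389 407 472   0 484]
 [486 473 369 363 361 360 361 361 361 360 362 371 473 475 487]
 [489 475 369 361 338 337 337 336 338 337 350 370 476 477 488]
 [491 480 369 361 308 307 307 306 306 307 308 361 480 480 491]
 [494 480 370 362 306 306 305 306 306 305 307 361 480 483 495]
 [496 485 368 361 305 305 305 306 306 306 306 361 483 485 498]
 [499 488 369 362 305 306 304 304 304 305 305 360 486 486 501]
 [501 490 490 488 305 304 306 305 305 305 305 489 489 501 503]
 [504 505 505 504 506 505 506 506 505 506 505 505 505 505 506]]
```

View pics/c6.png

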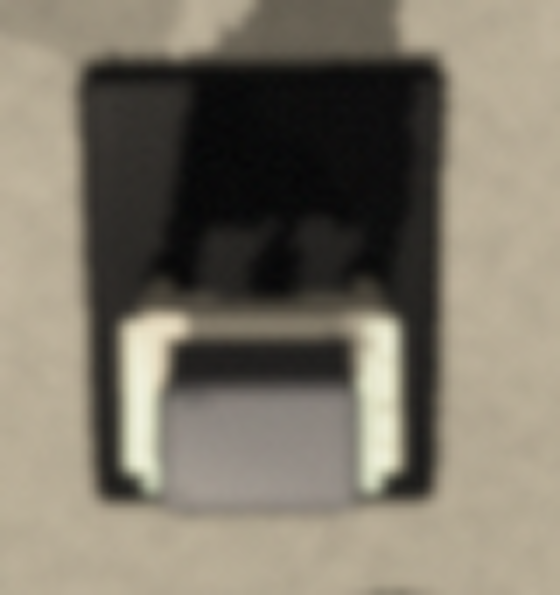

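Run:
```python
from h import *
c=load("wrist6"); R=np.array(c["R"]);t=np.array(c["t"])
d=np.load("pics/wrist6.npy")
def dp(x,y,dd): 
    u,v=215+x/7-.0,185+y/7; return R.T@(np.array([(u-c["cx"])/c["fx"]*dd,(v-c["cy"])/c["fy"]*dd,dd])-t)
for n,x,y,dd in [("TL",168,388,308),("TR",350,388,308),("BR",357,508,304.5),("BL",162,508,304.5),("ctr",259,448,305.7)]: print(n,np.round(dp(x,y,dd),1))
# plane fit to top face
vs,us=np.mgrid[242:256,240:264]; dd=d[242:256,240:264].ravel()
P=np.stack([(us.ravel()-c["cx"])/c["fx"]*dd,(vs.ravel()-c["cy"])/c["fy"]*dd,dd],1)@R-(R.T@t)
m=P.mean(0); n=np.linalg.svd(P-m)[2][2]; n*=np.sign(n[2]); print("mean",m,"normal",n, "lean",np.degrees(np.arccos(n[2])),"az",np.arctan2(-n[1],-n[0]))
for x,y in [(88,65),(440,65),(100,495),(432,495)]:
    print("foot",np.round(ray(c,215+x/7,185+y/7,12),1))
```

```text
TL [ 498.8 -314.5  165.1]
TR [ 508.  -286.1  165.1]
BR [ 524.2 -290.4  174.3]
BL [ 514.5 -320.4  174.3]
ctr [ 511.2 -302.8  170.2]
mean [ 509.34084442 -302.84222328  172.04383427] normal [ 0.8209654  -0.26077232  0.50795041] lean 59.47259628699089 az 2.834030994689998
foot [ 487.1 -338.4   12. ]
foot [ 513.2 -258.    12. ]
foot [ 599.3 -375.2   12. ]
foot [ 626.  -293.1   12. ]
```

```bash
cat >> h.py <<'E'
hyaw=-0.312
hx=np.array([np.cos(hyaw),np.sin(hyaw),0]);hy=np.array([-np.sin(hyaw),np.cos(hyaw),0])
ax=-np.sin(np.radians(20))*hx+np.array([0,0,np.cos(np.radians(20))])
RG=Ro.from_matrix(np.stack([hy,np.cross(-ax,hy),-ax],1))
E
python3 - <<'E'
from h import *
print(ax,RG.as_euler('xyz'))
top=np.array([511.5,-302.9,170.2]); g=top-24*ax; T=g-22*ax; pre=T+90*ax; print(g,T,pre)
plan([439.3,-279.8,297.4],[-3.139,0,1.258],pre,RG)
E
```

```text
[-0.32550794  0.10498742  0.93969262] [2.79252680e+00 2.22044605e-16 1.25879633e+00]
[ 519.31219057 -305.41969818  147.6473771 ] [ 526.47336526 -307.7294215   126.97413944] [ 497.17765062 -298.28055334  211.54647531]
dp [0.2, 61.0, 85.7] ang [-0.352, 0.0, -0.001] rows>= 2.8
```

```bash
python3 -m inch '[{"dp":[0,20,25],"angular":[-0.12,0,0],"fingers":50},{"dp":[0,45,60],"angular":[-0.24,0,0],"fingers":50},{"dp":[0,61,86],"angular":[-0.351,0,0],"fingers":50},{"dp":[0,61,86],"angular":[-0.351,0,0],"fingers":50},{"dp":[0,61,86],"angular":[-0.351,0,0],"fingers":50}]';  python3 - <<'E'
from rig import monitor,vision
import numpy as np,cv2
s=monitor.sense();print(s['eef_pos'],s['tcp_rot'])
p=vision.camera_params("wrist"); im,d=vision.grab_frame("wrist"); cv2.imwrite("pics/wrist7.png",im);np.save("pics/wrist7_cam.npy",p,allow_pickle=True);np.save("pics/wrist7.npy",d)
E
```

```text
clock: 14.47
eef_pos: [496.2, -294.8, 209.8]
tcp_rot: [2.796, -0.002, 1.262]
contact_force: [0.3, 1.3, 1.1]
opening: 0.805
[ 496.17960346 -294.80413867  209.82128622] [ 2.79563419e+00 -2.33821338e-03  1.26232097e+00]
```

View pics/wrist7.png

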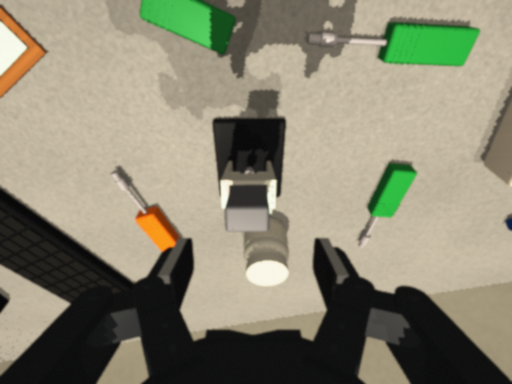

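Run:
```python
from h import *
c=load("wrist7"); R=np.array(c["R"]);t=np.array(c["t"]); im=cv2.imread("pics/wrist7.png")
d=np.load("pics/wrist7.npy"); print(np.round(d[196:236:3,218:278:4]).astype(int))
cv2.imwrite("pics/c7.png",cv2.resize(im[150:240,205:295],None,fx=6,fy=6,interpolation=cv2.INTER_CUBIC))
m=(d>255)&(d<282); m[:195]=0;m[240:]=0;m[:,:215]=0;m[:,285:]=0
v,u=np.nonzero(m); print(u.min(),u.max(),v.min(),v.max(),len(u)); dd=d[m]
P=np.stack([(u-c["cx"])/c["fx"]*dd,(v-c["cy"])/c["fy"]*dd,dd],1)@R-(R.T@t)
print(P.mean(0),P.min(0),P.max(0))
print("along ax",np.percentile(P@ax,[5,50,95]),"hy",np.percentile(P@hy,[1,50,99]),"face-x",np.percentile(P@np.cross(hy,ax),[1,50,99]))
top=np.array([511.5,-302.9,170.2]);print("prior",top@ax,top@hy,top@np.cross(hy,ax))
```

```text
[[408 263 256 221 220 220 222 220 220 220 221 220 224 256   0]
 [412 264 258 213 214 213 214 212 214 213 213 214 216 257 267]
 [415 266 210 209 207 207 208 207 206 207 207 206 209 258 266]
 [419 267 202 200 202 202 202 202 202 202 202 201 202 257 266]
 [423 424 200 200 200 199 199 200 200 200 199 200 201 259 424]
 [427 427 201 200 200 200 200 201 200 199 201 200 201 262 427]
 [431 432 202 201 201 201 201 201 201 201 203 201 201 432 432]
 [435 435 203 201 202 201 202 201 203 202 203 203 203 431 435]
 [441 440 203 203 203 202 203 202 202 203 203 203 203 426 431]
 [443 444 204 203 203 204 203 204 204 203 205 203 203 421 424]
 [449 447 205 204 204 204 205 205 205 204 205 204 205 415 418]
 [453 453 205 205 205 204 206 206 205 205 205 203 206 409 413]
 [456 458 457 456 456 458 456 427 417 411 407 404 404 404 407]
 [462 461 461 463 460 462 463 423 412 406 402 401 399 401 402]]
221 275 195 213 170
[ 538.20108448 -307.52077761  115.65650322] [ 521.60314618 -339.87332449  109.50183931] [ 552.09987593 -285.2310859   124.12313633]
along ax [-102.87597311 -101.1870435   -93.135485  ] hy [-158.66162681 -111.50123409 -105.06379119] face-x [601.54189961 609.32589848 619.50820493]
prior -38.362318167193436 -131.26503993770177 603.0311118300552
```

View pics/c7.png

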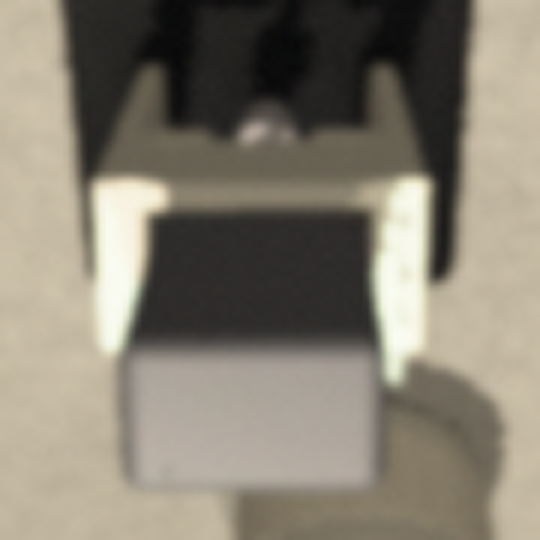

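Now the top face itself, at depth 198–207.

Run:
```python
from h import *
c=load("wrist7"); R=np.array(c["R"]);t=np.array(c["t"]); d=np.load("pics/wrist7.npy")
m=(d>196)&(d<208); m[:207]=0;m[236:]=0;m[:,:215]=0;m[:,285:]=0
v,u=np.nonzero(m); print(u.min(),u.max(),v.min(),v.max(),len(u)); dd=d[m]
P=np.stack([(u-c["cx"])/c["fx"]*dd,(v-c["cy"])/c["fy"]*dd,dd],1)@R-(R.T@t)
fx=np.cross(hy,ax); print(P.mean(0))
print("along ax",np.percentile(P@ax,[5,50,95]),"hy",np.percentile(P@hy,[1,50,99]),"face-x",np.percentile(P@fx,[1,50,99]))
n=np.linalg.svd(P-P.mean(0))[2][2]; print(n*np.sign(n[2]))
hyc=np.mean(np.percentile(P@hy,[1,99])); fxc=np.mean(np.percentile(P@fx,[1,99])); axc=np.median(P@ax)
top=ax*axc+hy*hyc+fx*fxc; print("top",top)
g=top-24*ax;T=g-22*ax; print("T",T); plan([496.2,-294.8,209.8],[2.7956,-.0023,1.2623],T,RG)
```

```text
224 268 207 231 1092
[ 509.64040496 -303.167558    169.97039157]
along ax [-39.22049642 -37.96700086 -36.88991026] hy [-148.42744734 -132.27980853 -115.69053167] face-x [591.9025378  601.20910881 611.96157022]
[-0.32621886  0.10369709  0.93958936]
top [ 510.14469251 -303.2970917   170.19557684]
T [ 525.11805777 -308.12651321  126.96971629]
dp [-4.1, 1.6, 88.6] ang [-0.003, -0.003, 0.003] rows>= 2.1
```

```bash
python3 -m inch '[{"dp":[-4,1.5,10],"angular":[0,0,0],"fingers":50},{"dp":[-4,1.5,30],"angular":[0,0,0],"fingers":50},{"dp":[-4,1.5,55],"angular":[0,0,0],"fingers":50},{"dp":[-4,1.5,75],"angular":[0,0,0],"fingers":50},{"dp":[-4,1.5,88],"angular":[0,0,0],"fingers":50},{"dp":[-4,1.5,88],"angular":[0,0,0],"fingers":50},{"dp":[-4,1.5,88],"angular":[0,0,0],"fingers":50}]';  python3 - <<'E'
from rig import monitor,vision
from h import *
s=monitor.sense();print(s['eef_pos'],s['tcp_rot'])
plan(s['eef_pos'],s['tcp_rot'],[525.1,-308.1,127],RG)
im,d=vision.grab_frame("wrist"); cv2.imwrite("pics/wrist8.png",im)
E
```

```text
clock: 15.1
eef_pos: [527.4, -311.3, 131.3]
tcp_rot: [2.791, -0.0, 1.262]
contact_force: [-0.5, -0.1, -1.0]
opening: 0.8
[ 527.41514162 -311.25385668  131.29536605] [ 2.79140071e+00 -2.75172009e-04  1.26165379e+00]
dp [2.3, -4.4, 2.9] ang [0.001, -0.001, 0.003] rows>= 0.1
```

View pics/wrist8.png

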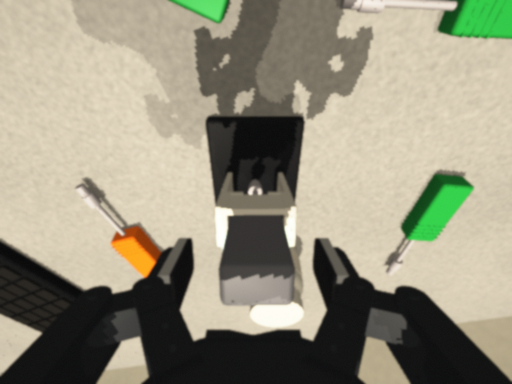

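```bash
python3 -m inch '[{"dp":[2,-4.5,3],"angular":[0,0,0],"fingers":50},{"dp":[2,-4.5,3],"angular":[0,0,0],"fingers":50},{"dp":[2,-4.5,3],"angular":[0,0,0],"fingers":50},{"dp":[2,-4.5,3],"angular":[0,0,0],"fingers":50}]' 30;  python3 - <<'E'
from rig import monitor
from h import *
s=monitor.sense()
plan(s['eef_pos'],s['tcp_rot'],[525.1,-308.1,127],RG)
E
python3 -m inch '[{"dp":[0,0,0],"angular":[0,0,0],"fingers":110},{"dp":[0,0,0],"angular":[0,0,0],"fingers":130},{"dp":[0,0,0],"angular":[0,0,0],"fingers":150},{"dp":[0,0,0],"angular":[0,0,0],"fingers":200},{"dp":[0,0,0],"angular":[0,0,0],"fingers":255},{"dp":[0,0,0],"angular":[0,0,0],"fingers":255},{"dp":[0,0,0],"angular":[0,0,0],"fingers":255}]' 30
```

```text
clock: 15.48
eef_pos: [524.6, -308.6, 127.7]
tcp_rot: [2.79, 0.0, 1.261]
contact_force: [0.0, 0.4, -0.2]
opening: 0.802
dp [0.6, 0.1, 0.8] ang [0.003, -0.001, 0.002] rows>= 0.0
clock: 16.07
eef_pos: [524.5, -308.6, 127.3]
tcp_rot: [2.79, 0.0, 1.261]
contact_force: [-2.3, 0.3, 5.3]
opening: 0.391
```

```bash
python3 -m inch '[{"dp":[0,0,0],"angular":[0,0,0],"fingers":255},{"dp":[0,0,-4],"angular":[0,0,0],"fingers":255},{"dp":[0,0,-10],"angular":[0,0,0],"fingers":255},{"dp":[0,0,-18],"angular":[0,0,0],"fingers":255}]' 50; python3 -m inch '[{"dp":[0,0,-10],"angular":[0,0,0],"fingers":255},{"dp":[0,0,-22],"angular":[0,0,0],"fingers":255},{"dp":[0,0,-36],"angular":[0,0,0],"fingers":255},{"dp":[0,0,-50],"angular":[0,0,0],"fingers":255},{"dp":[0,0,-64],"angular":[0,0,0],"fingers":255},{"dp":[0,0,-78],"angular":[0,0,0],"fingers":255},{"dp":[0,0,-92],"angular":[0,0,0],"fingers":255},{"dp":[0,0,-106],"angular":[0,0,0],"fingers":255},{"dp":[0,0,-115],"angular":[0,0,0],"fingers":255},{"dp":[0,0,-115],"angular":[0,0,0],"fingers":255}]'
```

```text
clock: 16.4
eef_pos: [518.5, -306.5, 144.0]
tcp_rot: [2.791, -0.0, 1.261]
contact_force: [2.0, -0.1, -2.0]
opening: 0.39
clock: 17.23
eef_pos: [480.9, -294.8, 254.5]
tcp_rot: [2.788, 0.001, 1.261]
contact_force: [-0.1, -0.1, -1.1]
opening: 0.394
```

Run:
```python
from rig import monitor,vision
from h import *
s=monitor.sense();print(s['contact_force'])
plan(s['eef_pos'],s['tcp_rot'],[470,-290,310],[np.pi,0,1.26])
plan([470,-290,310],[np.pi,0,1.26],[627,131,290],[np.pi,0,1.26])
im,d=vision.grab_frame("wrist"); b,_=vision.grab_frame("side")
cv2.imwrite("pics/p9.png",np.hstack([cv2.resize(im[150:384,100:400],(400,312)),cv2.resize(b[190:300,200:341],(400,312))]))
```

```text
[-0.0747629  -0.14227347 -1.05300973]
dp [1.2, 8.2, -56.2] ang [0.354, 0.001, 0.001] rows>= 2.8
dp [448.8, 20.7, 20.0] ang [0.0, 0.0, 0.0] rows>= 10.8
```

View pics/p9.png

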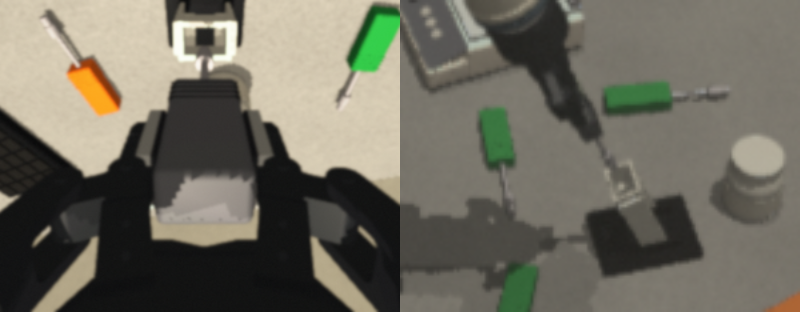

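The probe is held straight and has just cleared the pocket (side crop, tip near (615,165)). I'll draw it out a little more, then stand it upright and carry it across.

```bash
python3 -m inch '[{"dp":[0,0,-20],"angular":[0,0,0],"fingers":255},{"dp":[0,4,-40],"angular":[0.06,0,0],"fingers":255},{"dp":[0,8,-56],"angular":[0.16,0,0],"fingers":255},{"dp":[0,8,-56],"angular":[0.26,0,0],"fingers":255},{"dp":[0,8,-56],"angular":[0.353,0,0],"fingers":255},{"dp":[0,8,-56],"angular":[0.353,0,0],"fingers":255},{"dp":[0,8,-56],"angular":[0.353,0,0],"fingers":255}]'; python3 -m inch '[{"dp":[20,1,0],"angular":[0,0,0],"fingers":255},{"dp":[50,3,0],"angular":[0,0,0],"fingers":255},{"dp":[90,5,0],"angular":[0,0,0],"fingers":255},{"dp":[130,8,0],"angular":[0,0,0],"fingers":255},{"dp":[170,10,0],"angular":[0,0,0],"fingers":255},{"dp":[210,12,5],"angular":[0,0,0],"fingers":255},{"dp":[250,14,5],"angular":[0,0,0],"fingers":255},{"dp":[290,16,10],"angular":[0,0,0],"fingers":255},{"dp":[330,18,10],"angular":[0,0,0],"fingers":255},{"dp":[370,20,10],"angular":[0,0,0],"fingers":255},{"dp":[410,20,10],"angular":[0,0,0],"fingers":255},{"dp":[430,20,10],"angular":[0,0,0],"fingers":255}]'; python3 -m inch '[{"dp":[14,0,0],"angular":[0,0,0],"fingers":255},{"dp":[18,0,0],"angular":[0,0,0],"fingers":255},{"dp":[18,0,0],"angular":[0,0,0],"fingers":255},{"dp":[18,0,0],"angular":[0,0,0],"fingers":255}]'
python3 - <<'E'
from rig import monitor,vision
from h import *
s=monitor.sense();print(s['eef_pos'],s['tcp_rot'])
p=vision.camera_params("wrist");im,d=vision.grab_frame("wrist"); b,_=vision.grab_frame("side");np.save("pics/wrist10_cam.npy",p,allow_pickle=True);np.save("pics/side10_cam.npy",vision.camera_params("side"),allow_pickle=True)
cv2.imwrite("pics/wrist10.png",im);cv2.imwrite("pics/side10.png",b)
cv2.imwrite("pics/p10.png",np.hstack([cv2.resize(im,(400,300)),cv2.resize(b[105:215,170:317],(400,300),interpolation=cv2.INTER_CUBIC)]))
E
```

```text
clock: 17.92
eef_pos: [470.4, -290.8, 305.4]
tcp_rot: [-3.139, -0.001, 1.262]
contact_force: [-0.3, -0.4, -1.8]
opening: 0.395
clock: 18.92
eef_pos: [619.8, 116.4, 296.3]
tcp_rot: [-3.14, -0.003, 1.263]
contact_force: [-0.2, -0.5, -2.0]
opening: 0.39
clock: 19.25
eef_pos: [624.8, 128.3, 297.0]
tcp_rot: [-3.14, 0.0, 1.261]
contact_force: [0.0, -0.8, -1.7]
opening: 0.393
[624.7781783  128.32913919 296.99043347] [-3.13959971e+00  4.37290438e-04  1.26050763e+00]
```

View pics/p10.png

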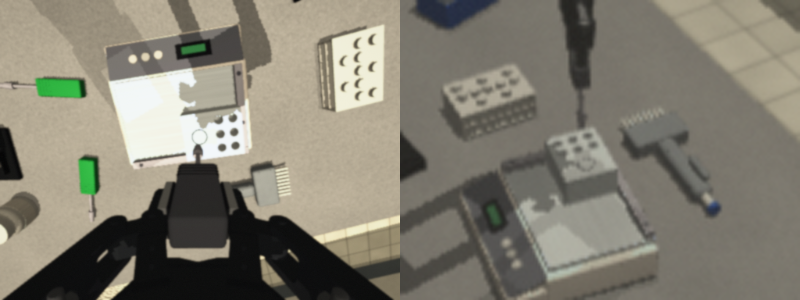

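Run:
```python
from h import *
im=cv2.imread("pics/wrist10.png");b=cv2.imread("pics/side10.png")
cv2.imwrite("pics/c10.png",np.hstack([cv2.resize(im[160:220,225:285],(400,400),interpolation=cv2.INTER_CUBIC),cv2.resize(b[125:185,210:270],(400,400),interpolation=cv2.INTER_CUBIC)]))
c=load("wrist10");print(proj(c,[624.8,128.3,181]),proj(c,[630,131,112])); s=load("side10");print(proj(s,[624.8,128.3,181]),proj(s,[630,131,112]))
```

```text
[251.80987482 188.65340528] [255.33339106 175.13328294]
[235.99260775 151.66061454] [237.40912599 164.71051227]
```

View pics/c10.png

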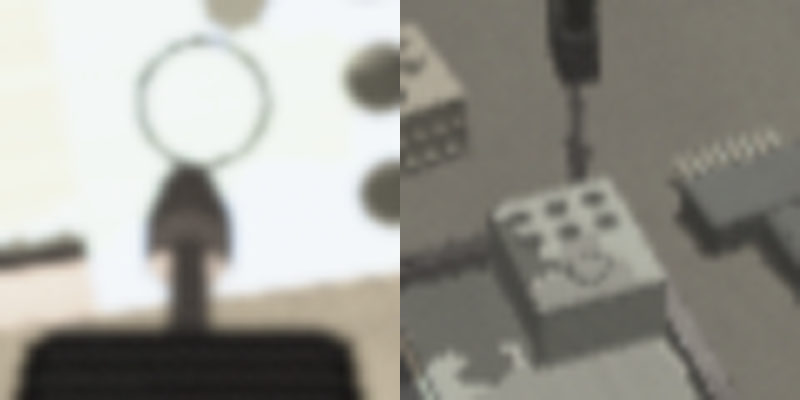

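```bash
python3 -m inch '[{"dp":[2.8,4.1,0],"angular":[0,0,0],"fingers":255},{"dp":[2.8,4.1,15],"angular":[0,0,0],"fingers":255},{"dp":[2.8,4.1,32],"angular":[0,0,0],"fingers":255},{"dp":[2.8,4.1,45],"angular":[0,0,0],"fingers":255},{"dp":[2.8,4.1,53],"angular":[0,0,0],"fingers":255},{"dp":[2.8,4.1,53],"angular":[0,0,0],"fingers":255},{"dp":[2.8,4.1,53],"angular":[0,0,0],"fingers":255}]'
python3 - <<'E'
from rig import monitor,vision
from h import *
s=monitor.sense();print(s['eef_pos'],s['tcp_rot'])
p=vision.camera_params("wrist");im,d=vision.grab_frame("wrist"); b,_=vision.grab_frame("side")
cv2.imwrite("pics/c11.png",np.hstack([cv2.resize(im[150:250,205:305],(400,400),interpolation=cv2.INTER_CUBIC),cv2.resize(b[125:185,210:270],(400,400),interpolation=cv2.INTER_CUBIC)]))
e=s['eef_pos'];print(proj(p,e-[0,0,116]),proj(p,[630,131,112]))
E
```

```text
clock: 19.93
eef_pos: [630.0, 130.9, 244.0]
tcp_rot: [-3.139, 0.0, 1.261]
contact_force: [0.0, -0.8, -1.8]
opening: 0.396
[630.01751011 130.85289017 244.02034427] [-3.13901836e+00  3.19267254e-04  1.26071438e+00]
[251.82488083 188.65614117] [252.00574761 184.04893377]
```

View pics/c11.png

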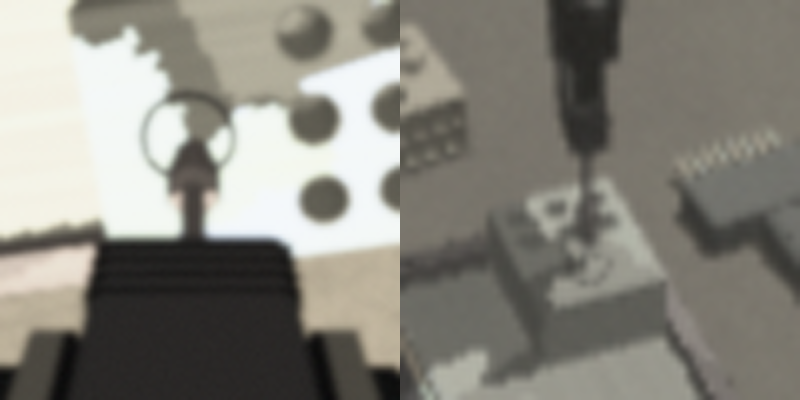

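```bash
python3 -m inch '[{"dp":[-1,0,4],"angular":[0,0,0],"fingers":255},{"dp":[-1,0,8],"angular":[0,0,0],"fingers":255},{"dp":[-1,0,11],"angular":[0,0,0],"fingers":255},{"dp":[-1,0,11],"angular":[0,0,0],"fingers":255},{"dp":[-1,0,11],"angular":[0,0,0],"fingers":255}]'; python3 -m inch '[{"dp":[0,0,1],"angular":[0,0,0],"fingers":255},{"dp":[0,0,2],"angular":[0,0,0],"fingers":255},{"dp":[0,0,2],"angular":[0,0,0],"fingers":255}]'; python3 -m inch '[{"dp":[0,0,1],"angular":[0,0,0],"fingers":255},{"dp":[0,0,2],"angular":[0,0,0],"fingers":255},{"dp":[0,0,2],"angular":[0,0,0],"fingers":255}]'; python3 -m inch '[{"dp":[0,0,1],"angular":[0,0,0],"fingers":255},{"dp":[0,0,1],"angular":[0,0,0],"fingers":255},{"dp":[0,0,1],"angular":[0,0,0],"fingers":255}]'
```

```text
clock: 20.45
eef_pos: [629.5, 130.2, 232.9]
tcp_rot: [-3.139, 0.0, 1.261]
contact_force: [-0.2, -0.1, -2.0]
opening: 0.388
clock: 20.7
eef_pos: [629.6, 130.2, 231.0]
tcp_rot: [-3.139, 0.0, 1.261]
contact_force: [0.3, -0.5, -1.8]
opening: 0.391
clock: 20.95
eef_pos: [629.6, 130.1, 229.0]
tcp_rot: [-3.139, 0.0, 1.261]
contact_force: [0.4, -0.5, -2.1]
opening: 0.392
clock: 21.2
eef_pos: [629.7, 130.1, 228.2]
tcp_rot: [-3.14, -0.0, 1.261]
contact_force: [0.3, -0.5, -0.8]
opening: 0.389
```

```bash
python3 -m inch '[{"dp":[0,0,1],"angular":[0,0,0],"fingers":255},{"dp":[0,0,2],"angular":[0,0,0],"fingers":255},{"dp":[0,0,2],"angular":[0,0,0],"fingers":255},{"dp":[0,0,2],"angular":[0,0,0],"fingers":255}]'; python3 -m inch '[{"dp":[0,0,1],"angular":[0,0,0],"fingers":255},{"dp":[0,0,1],"angular":[0,0,0],"fingers":255},{"dp":[0,0,1],"angular":[0,0,0],"fingers":255},{"dp":[0,0,1],"angular":[0,0,0],"fingers":255}]'
python3 - <<'E'
from rig import monitor,vision
from h import *
f=[]
for i in range(6):
    vision.grab_frame("top") if i==5 else vision.grab_frame("wrist"); s=monitor.sense(); f.append(s['contact_force'])
print(np.mean(f,0),np.std(f,0),s['eef_pos'])
E
```

```text
clock: 21.53
eef_pos: [629.7, 130.1, 226.2]
tcp_rot: [-3.14, -0.0, 1.261]
contact_force: [0.8, 0.5, 0.5]
opening: 0.393
clock: 21.87
eef_pos: [629.7, 130.2, 225.3]
tcp_rot: [-3.14, -0.0, 1.261]
contact_force: [0.3, 0.7, 1.4]
opening: 0.393
[0.05099671 0.06767236 1.02959806] [0.4306807  0.44087048 0.63704972] [629.69443641 130.16181942 225.21099679]
```

```bash
python3 -m inch '[{"dp":[0,0,0.5],"angular":[0,0,0],"fingers":255},{"dp":[0,0,0.5],"angular":[0,0,0],"fingers":255},{"dp":[0,0,0.5],"angular":[0,0,0],"fingers":255},{"dp":[0,0,0.5],"angular":[0,0,0],"fingers":255},{"dp":[0,0,0.5],"angular":[0,0,0],"fingers":255},{"dp":[0,0,0.5],"angular":[0,0,0],"fingers":255}]'
python3 - <<'E'
from rig import monitor,vision
from h import *
f=[]
for i in range(20):
    im,d=vision.grab_frame("wrist"); s=monitor.sense(); f.append(s['contact_force'])
print(np.mean(f,0),np.std(f,0),s['eef_pos'],s['tcp_rot'],s['clock'])
p=vision.camera_params("wrist");np.save("pics/wrist12_cam.npy",p,allow_pickle=True)
cv2.imwrite("pics/wrist12.png",im);b,_=vision.grab_frame("side")
cv2.imwrite("pics/c12.png",np.hstack([cv2.resize(im[120:250,190:320],(400,400),interpolation=cv2.INTER_CUBIC),cv2.resize(b[125:185,210:270],(400,400),interpolation=cv2.INTER_CUBIC)]))
E
```

```text
clock: 22.67
eef_pos: [629.7, 130.2, 224.7]
tcp_rot: [-3.14, -0.0, 1.261]
contact_force: [-0.0, 0.4, 1.6]
opening: 0.39
[-0.09436257 -0.01795505  1.17250815] [0.42853616 0.3966063  0.33120086] [629.69518676 130.14300295 224.68784592] [-3.13963276e+00 -3.70615192e-05  1.26095908e+00] 23.6667
```

View pics/c12.png

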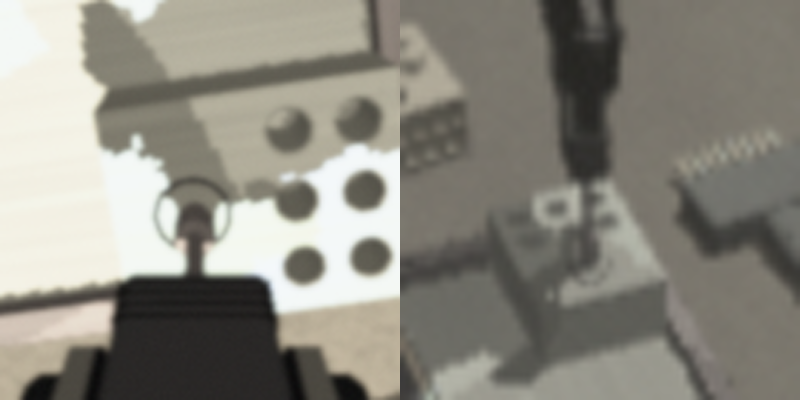

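```bash
python3 -m inch '[{"dp":[0,0,0],"angular":[0,0,0],"fingers":255},{"dp":[0,0,0],"angular":[0,0,0],"fingers":255},{"dp":[0,0,0],"angular":[0,0,0],"fingers":255},{"dp":[0,0,0],"angular":[0,0,0],"fingers":255},{"dp":[0,0,0],"angular":[0,0,0],"fingers":255},{"dp":[0,0,0],"angular":[0,0,0],"fingers":255},{"dp":[0,0,0],"angular":[0,0,0],"fingers":255},{"dp":[0,0,0],"angular":[0,0,0],"fingers":255},{"dp":[0,0,0],"angular":[0,0,0],"fingers":255},{"dp":[0,0,0],"angular":[0,0,0],"fingers":255},{"dp":[0,0,0],"angular":[0,0,0],"fingers":255},{"dp":[0,0,0],"angular":[0,0,0],"fingers":255}]'
python3 - <<'E'
from h import *
c=load("wrist12"); ex=np.array([.9867,-.1623]);ey=np.array([.1623,.9867]);k=130/400
for n,x,y,z in [("ring",193,214,112),("w",288,129,112),("w",358,119,112),("w",297,200,112),("w",365,189,112),("w",304,265,112),("w",371,256,112)]:
    p=ray(c,190+x*k,120+y*k,z)[:2]; print(n,np.round([p@ex,p@ey],1))
E
python3 - <<'E'
from rig import monitor,vision
from h import *
f=[]
for i in range(20):
    b,_=vision.grab_frame("side" if i%2 else "top"); s=monitor.sense(); f.append(s['contact_force'])
    cv2.imwrite("pics/side13.png" if i%2 else "pics/top13.png",b)
print(np.mean(f,0),s['eef_pos'],s['opening'],s['clock'])
E
```

```text
clock: 24.72
eef_pos: [629.7, 130.1, 224.7]
tcp_rot: [-3.14, -0.0, 1.261]
contact_force: [-0.7, -0.5, 0.6]
opening: 0.391
ring [600.3 231.6]
w [577.  265.2]
w [577.  287.2]
w [600.5 265.4]
w [600.1 287.4]
w [623.2 265.3]
w [623.3 287.5]
[0.02045188 0.20159059 1.02686268] [629.67106623 130.14540079 224.67876009] 0.396333952513408 25.7167
```

View pics/side13.png

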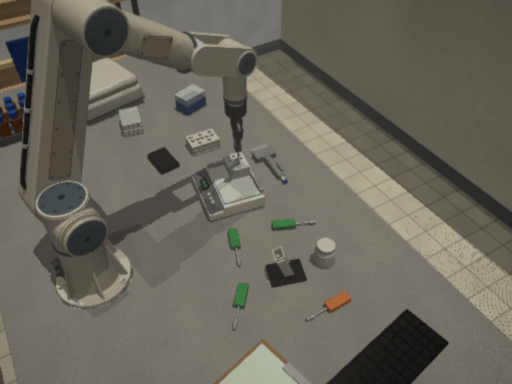

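The block hasn't moved, and the bystanders (jar at (324,252), rack at (203,140), pipette at (268,163), cooler at (163,160)) are where they started. The press has been held for more than 3 s, so I'm handing in.

```bash
python3 -c "
from rig import sign_off
print(sign_off())"
```

```text
the job is handed in; nothing more can be done
None
```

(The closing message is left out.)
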